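# Draw the tight lid off a tea caddy held in its hold-down

### The arm

A 6-joint arm with a two-finger parallel gripper is mounted at the origin on the work surface. World frame = base frame: x ahead of the robot, y to its left, z up, the work surface at z = 0. Lengths are in m, angles in rad, forces in N, time in s.
With the tool pointing down it reaches from about 0.3 to 0.775 m from the base axis. Payload 14.6 kg.
Tool frame: the origin (TCP) lies on the centre line of the jaws, within the pads' length; the fingertips stand 25 mm ahead of it and the grasp point (between the pads) lies 6 mm ahead of it (ctrl.tip_reach is the distance from the TCP to the fingertips, in m); z points along the fingers, y is the line along which they close (so a half turn about z gives the same grasp; the last joint's range is limited). The gripper opens to 94 mm and grips with 3 to 60 N. Pads are 16 mm wide; open, the fingers measure 119 mm over their backs; the gripper's body (75 mm by 177 mm) begins 78 mm behind the grasp point.
Start: joints at [-1.363, 0.3, 1.521, -0, 1.321, -0.067], TCP at [0.149, -0.529, 0.23] pointing down, gripper open.
Joint ranges: [-3.03, 3.03], [-0.79, 2.21], [0.23, 2.52], [-1.04, 4.18], [0, 3.07], [-2.55, 2.55]. Speed limits (rad/s): [2.22, 2.22, 2.57, 3.14, 3.14, 3.14].

### API

Orientations are given as [roll, pitch, yaw] about the fixed x, y, z axes, in that order (R = Rz(yaw) Ry(pitch) Rx(roll)).
In Python, from station import ctrl gives the robot as it stands. The module is installed in compiled form; this text tells all that it offers.
- The arm moves only by the tool apply_moves, never from a script. Its argument "deltas" is a list of rows, each a list of 7 numbers: the closure in counts, from 0 (fully open) to 255 (shut), then the shift along the world's x, y, z in cm, then the turn, a rotation vector about the world's x, y, z in rad. In form: [[jaw, tx, ty, tz, ax, ay, az], ...]. A call has 1 to 10 rows; each row shifts and turns the commanded pose from where the row before left it; what a row does not reach is not made up. A row lasts 1/10 s, in which the tool goes at most 50 mm and 8.59 degrees, less where a joint would pass 70% of its speed; a pose out of reach is approached as far as the arm can. A call with a gripper value outside its range is refused whole. The fingers move at their own pace and stop on an object; "grip_force" is the grip in N (left out, the last holds). Time passes only in rows, so rows that do not move let the fingers close. It gives the time, the measured TCP pose, the force, the opening and the grip force at its end, in the units of the state.
- ctrl.get_obs(): the state, without advancing time (a new reading comes with each control period).
- ctrl.camera(name): name is "side" or "top" or "wrist"; returns a dict with "img" (384x512x3 uint8, red, green, blue), "K" (3x3 intrinsics, pixels), "pose" (4x4, takes a point from camera to world coordinates); the wrist camera has in their place "hand_eye" (4x4, takes a point from camera to tool coordinates, whose origin is the TCP and whose axes are the flange's). Camera axes: x right, y up, looking along -z (the intrinsics and any distortion apply to the point x, -y, -z); pixel columns grow to the right and rows downward; lengths in m; the calibration is good to about 2 mm. A picture is of the moment at which its call begins: read the wrist's pose just before it. There is no depth.
- ctrl.hand_in(): hands the job in; it is judged then, once.
The state is a dict: "time_s": time; "qpos": joint angles; "joint_vel": joint speeds; "tau": joint torques, N m; "ee_pos": TCP position; "eef_rot": TCP orientation; "force": force on the tool from outside, world axes, zero at the start; "moment": the same for the moment, N m; "grip_width": finger opening in m; "grip_force": force on a finger pad.
Only numpy, scipy, OpenCV 4.12 (cv2) and the standard library are available. Lean on these libraries where they do the work, as an engineer would, in place of code of your own. Each camera call takes 0.05 s, during which the arm holds its last target. There are 200 camera calls.

### The job

Open the square steel tea caddy for refilling: its deep lid is so tight that the whole caddy comes up with it, so first slide the caddy's foot fully home under the lips of the low hold-down on the worktop, then draw the lid straight up and right off. Set the lid down (do not drop it) standing open side down in the middle of the round cork mat, so that no part of it overhangs. Leave the open caddy fully home in the holder, keep the caddy upright all the time, and leave everything else on the worktop where it is.

Things in the scene. Friction and masses are not known exactly. Their poses are not given: they have to be found in the camera images.
- caddy: Lower part of the steel tea caddy: foot plate 84 x 84 x 5 mm, on it a square open-topped body 54 x 54 mm up to 105 mm. About 0.28 kg, loose. Origin: centre of the foot's underside, z up, x and y along its sides. All four sides alike: any of the four ways round fits the holder. At the start the lid is fully on, its lower edge 38 mm and its top 108 mm above the foot's underside.
- lid: Deep steel lid: plain square cap without knob, 63 x 63 mm outside, 57 x 57 mm inside, 70 mm tall, about 0.11 kg, taken by its sides. Origin: centre of its open lower edge, z towards the closed top, sides along x and y. It overlaps the body by 67 mm with 1.5 mm of play a side.
- lid_top (a point): Centre of the lid's closed flat top, 70 mm above its lower edge. Sprung pads inside hold the lid with about 12 N (9 to 15 N) of friction for the first 45 mm of its travel. That is more than the caddy weighs: if the foot is free the whole caddy comes up with the lid, and may be carried by it.
- holder: Low dark steel hold-down fixed on the worktop, 13 mm tall: rails along both sides and a stop at +x, with inward lips, open at -x. Origin: on the worktop where the foot's centre lies when fully home, foot against the stop. Rail faces at y = +-45 mm (3 mm play a side), stop face at x = 42.5 mm, underside of lips 9 mm up (4 mm above the foot), side lips reach in to y = +-34 mm.
- holder_mouth (a point): Point on the worktop 95 mm before the holder's origin (its -x side), in front of the flared ends of the rails. A caddy standing here with its sides parallel to the holder's is just clear of it and slides in along the holder's +x, foot flat on the worktop. The holder is 117 mm wide over the flares; the rails' lips begin at x = -22 mm.
- mat: Round cork mat fixed on the worktop, 150 mm in diameter, 5 mm thick. Origin at the centre of its underside.
- egg_cup1: Bystander, to be left alone: white ceramic egg cup, 50 mm wide, 64 mm tall. Origin at the centre of its underside.
- egg_cup2: Bystander, to be left alone: second, identical egg cup. Origin at the centre of its underside.
- scoop: Bystander, to be left alone: red plastic tea scoop lying flat, about 120 mm long, 18 mm high. Origin at the centre of its underside.
- sweetener: Bystander, to be left alone: white push dispenser of sweetener tablets standing upright, 36 x 16 mm, 62 mm tall. Origin at the centre of its underside.
- teapot: Bystander, to be left alone: squat brown teapot, body 144 mm across, 122 mm tall, spout and handle reach 115 mm from its axis. Origin at the centre of its underside.
- mug: Bystander, to be left alone: white mug, 80 mm across, 92 mm tall. Origin at the centre of its underside.
There are look-alikes about, which are no part of the job. There is more than one size of the mat; the job needs the smallest.

How it is judged:
On the way, in this order (a step that is already met when the one before it is completed fails the run):
1. the caddy stands fully home in the holder, its foot under the lips, with the lid still on (x of caddy in the frame of holder between -0.008 and 0.006 m and y of caddy in the frame of holder between -0.006 and 0.006 m and z of caddy in the frame of holder between -0.004 and 0.007 m and z of lid in the frame of caddy below 0.046 m), for 0.2 s.
2. the lid is drawn up clear of the caddy while the caddy stays held in the holder (x of caddy in the frame of holder between -0.008 and 0.006 m and y of caddy in the frame of holder between -0.006 and 0.006 m and z of caddy in the frame of holder between -0.004 and 0.007 m and z of lid in the frame of caddy above 0.106 m), for 0.1 s.
At the end, for the whole second after the job is handed in: The open caddy stands upright and at rest, fully home in the holder (centre within 8 mm of home along the holder and 6 mm across, foot down under the lips); the lid stands upright, open side down, at rest and released on the cork mat, its centre within 31 mm of the mat's centre (x of caddy in the frame of holder between -0.008 and 0.006 m and y of caddy in the frame of holder between -0.006 and 0.006 m and z of caddy in the frame of holder between -0.004 and 0.007 m and angle between each of caddy, lid's own z axis and vertical below 0.08 rad and horizontal distance between lid and mat below 0.031 m and z of lid in the frame of mat between 0.002 and 0.008 m and linear speed of each of lid, caddy below 0.02 m/s); the robot touches nothing.
It fails at once if the caddy is tipped more than 20 degrees (angle between caddy's own z axis and vertical above 0.35 rad).
It fails at once if the lid is dropped (moves faster than 0.5 m/s while the fingers do not hold it) (contact force between lid and the fingers below 0.05 N and linear speed of lid above 0.5 m/s).
It fails at once if a bystander is moved by more than 30 mm (distance of any of egg_cup1, egg_cup2, scoop, sweetener, teapot, mug from where it was at the start of the episode above 0.03 m).
It also fails if it takes over 62 s, if anything falls off the work surface, if the arm or the gripper's body presses on something with over 40 N, if the wrist force passes 120 N, or if a joint passes its speed limit or range.

## Working session

There is one attempt and no reset: what is moved stays moved. The work goes in short steps, Python scripts to look and compute and a tool call to move; the robot and the scene stay as the last step left them, time stands still between calls to the robot, and variables do not carry over. Pictures are saved under pics/ and viewed, at most 10 in all, crops included, and the job is handed in when it is done.

Besides the shell and the picture viewer there is one more tool, called as name([rows], argument=value, ...), one row to a line, values as JSON. apply_moves: Moves the arm, as the interface text tells. Its arguments: {"type":"object","properties":{"deltas":{"type":"array"},"grip_force":{"type":"number"}},"required":["deltas"]}

```bash
mkdir -p pics; cat > h.py <<'E'
import numpy as np, cv2
from station import ctrl
def ray(c,uv,T=None):
    T=c["pose"] if T is None else T
    u=cv2.undistortPoints(np.array([[uv]],float),c["K"],c.get("dist"))[0,0] if c.get("dist") is not None else ((np.array([*uv,1.])@np.linalg.inv(c["K"]).T)[:2])
    return T[:3,3], T[:3,:3]@np.array([u[0],-u[1],-1.])
def at(c,uv,z,T=None):
    o,d=ray(c,uv,T); return o+d*(z-o[2])/d[2]
def proj(c,P,T=None):
    T=c["pose"] if T is None else T
    p=T[:3,:3].T@(np.array(P,float)-T[:3,3]); q=c["K"]@np.array([p[0],-p[1],-p[2]]); return q[:2]/q[2]
def save(c,n): cv2.imwrite(f"pics/{n}.png",c["img"][:,:,::-1])
E
python3 - <<'E'
from h import *
for n in("top","side"):
    c=ctrl.camera(n); save(c,n+"0"); print(n,[k for k in c],c["K"],c["pose"].round(3))
    np.save(n+"0.npy",c["img"])
c=ctrl.camera("wrist");print(c["K"],c["hand_eye"].round(4)); print({k:np.round(v,3) for k,v in ctrl.get_obs().items()})
E
python3 -c "
import cv2;im=[cv2.imread('pics/%s0.png'%n) for n in('top','side')]
cv2.imwrite('pics/top0b.png',cv2.resize(im[0],(800,600),interpolation=cv2.INTER_CUBIC))"
```

```text
top ['img', 'K', 'pose'] [[364.59528504   0.         257.95233799]
 [  0.         364.59528504 186.61315871]
 [  0.           0.           1.        ]] [[-0.003  0.998 -0.067  0.493]
 [-1.    -0.004 -0.019  0.018]
 [-0.019  0.067  0.998  1.194]
 [ 0.     0.     0.     1.   ]]
side ['img', 'K', 'pose'] [[486.8020934    0.         259.77721551]
 [  0.         486.8020934  188.19643771]
 [  0.           0.           1.        ]] [[-0.897  0.334 -0.29   0.132]
 [-0.442 -0.686  0.579  0.903]
 [-0.005  0.647  0.763  1.245]
 [ 0.     0.     0.     1.   ]]
[[322.09696174   0.         255.6099098 ]
 [  0.         322.09696174 195.96941761]
 [  0.           0.           1.        ]] [[ 7.000e-04  9.677e-01  2.519e-01  7.380e-02]
 [ 1.000e+00 -8.000e-04  4.000e-04 -3.000e-04]
 [ 6.000e-04  2.519e-01 -9.677e-01 -1.552e-01]
 [ 0.000e+00  0.000e+00  0.000e+00  1.000e+00]]
{'time_s': np.float64(0.15), 'qpos': array([-1.363,  0.3  ,  1.521, -0.   ,  1.321, -0.067]), 'joint_vel': array([-0.001, -0.   , -0.003,  0.   ,  0.001,  0.001]), 'tau': array([-0.0000e+00, -5.3196e+01, -3.5282e+01,  7.1000e-02,  2.4000e-02,
       -0.0000e+00]), 'ee_pos': array([ 0.149, -0.529,  0.23 ]), 'eef_rot': array([-3.141, -0.   ,  0.275]), 'force': array([-1.135,  0.037, -0.172]), 'moment': array([ 0.032, -0.033, -0.061]), 'grip_force': np.float64(0.0), 'grip_width': np.float64(0.094)}
```

View pics/top0b.png

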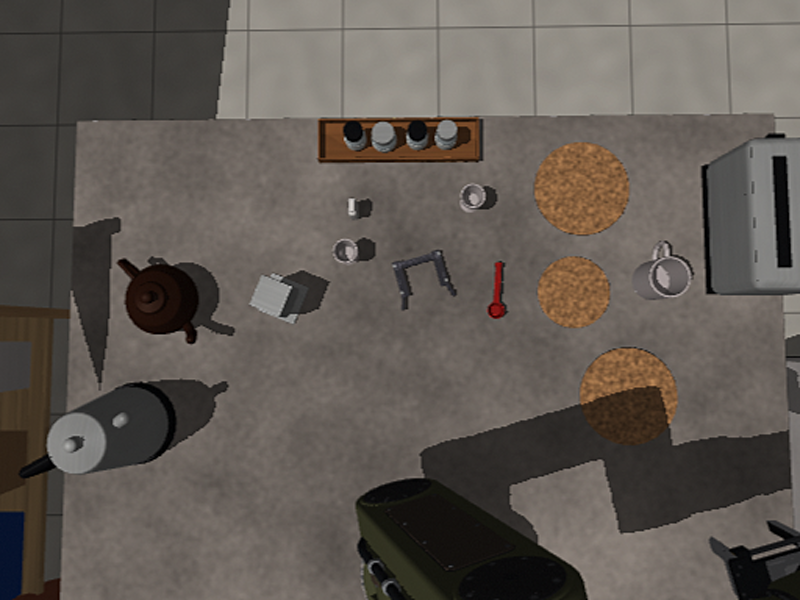

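View pics/side0.png

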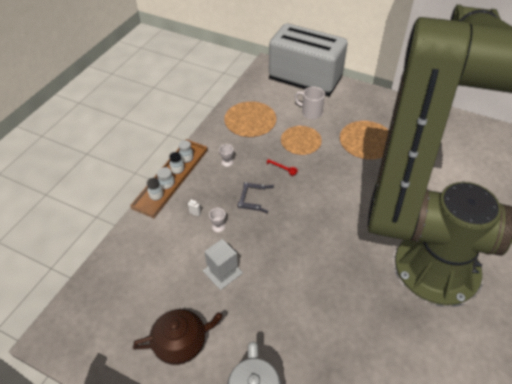

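The top view shows the lidded caddy at (276,296) of the 800-wide image. The holder is at (423,275) with its mouth facing down, toward the robot. There are three cork mats, at (581,188), (574,292) and (628,395), and the middle one is the smallest. The kettle at (110,430) and the teapot at (160,298) aren't the caddy. I'll measure these now.

```bash
python3 - <<'E'
from h import *
c=ctrl.camera("top"); s=.64
for n,p,z in [("lid",(276,296),.108),("hold stop",(418,262),.01),("holder tipL",(404,306),.01),("tipR",(454,293),.01),("cornerL",(397,264),.01),("cornerR",(438,253),.01),("egg1",(346,250),.06),("egg2",(472,196),.06),("sweet",(352,206),.06),("scoopA",(500,264),.01),("scoopB",(497,312),.01),("teapot",(158,298),.1)]:
    print(n,at(c,(p[0]*s,p[1]*s),z).round(3))
hsv=cv2.cvtColor(c["img"],cv2.COLOR_RGB2HSV)
m=cv2.inRange(hsv,(8,90,60),(22,255,255))
cs,_=cv2.findContours(m,cv2.RETR_EXTERNAL,cv2.CHAIN_APPROX_NONE)
for k in cs:
    if cv2.contourArea(k)>300:
        P=np.array([at(c,q[0],.005)[:2] for q in k],np.float32); print("mat",np.round(cv2.minEnclosingCircle(P)[0],3),round(2*cv2.minEnclosingCircle(P)[1],3),P.mean(0).round(3))
a=cv2.resize(c["img"][150:220,150:220],(400,400),interpolation=cv2.INTER_CUBIC)
b=cv2.resize(c["img"][145:215,235:305],(400,400),interpolation=cv2.INTER_CUBIC)
cv2.imwrite("pics/crop.png",np.hstack([a,b])[:,:,::-1])
E
```

```text
lid [0.559 0.283 0.108]
hold stop [0.635 0.009 0.01 ]
holder tipL [0.543 0.039 0.01 ]
tipR [ 0.57  -0.065  0.01 ]
cornerL [0.631 0.053 0.01 ]
cornerR [ 0.654 -0.033  0.01 ]
egg1 [0.654 0.154 0.06 ]
egg2 [ 0.762 -0.1    0.06 ]
sweet [0.743 0.142 0.06 ]
scoopA [ 0.63  -0.162  0.01 ]
scoopB [ 0.53  -0.154  0.01 ]
teapot [0.556 0.515 0.1  ]
mat [0.079 0.807] 0.241 [0.085 0.816]
mat [ 0.358 -0.42 ] 0.2 [ 0.367 -0.434]
mat [0.38  0.828] 0.319 [0.397 0.826]
mat [ 0.573 -0.313] 0.15 [ 0.572 -0.313]
mat [ 0.791 -0.335] 0.2 [ 0.791 -0.335]
mat [0.901 0.052] 0.354 [0.902 0.052]
```

View pics/crop.png

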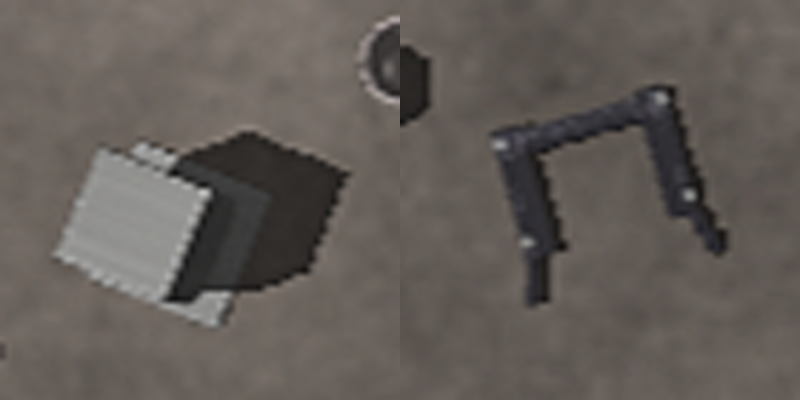

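The crop confirms the caddy: lid corners at (101,150), (209,192), (165,301) and (55,257), with the foot showing below. The holder bolts are at (500,145), (657,98), (690,195) and (527,243), and its mouth faces down and slightly right.

```bash
python3 - <<'E'
from h import *
c=ctrl.camera("top"); k=70/400
g=lambda p,ox,oy,z: at(c,((p[0]+.5)*k-.5+ox,(p[1]+.5)*k-.5+oy),z)[:2]
L=np.array([g(p,150,150,.108) for p in [(101,150),(209,192),(165,301),(55,257)]])
print("lid",L.round(3),L.mean(0).round(4),[round(float(np.linalg.norm(L[i]-L[i-1])),4) for i in range(4)])
for i in range(4): d=L[i]-L[i-1]; print(np.degrees(np.arctan2(d[1],d[0])).round(1))
H=np.array([g(p,235,145,.013) for p in [(100,145),(257,98),(290,195),(127,243)]])
print(H.round(3))
x=(H[0]-H[3]+H[1]-H[2]); y=H[0]-H[1]+H[3]-H[2]
print("ax",np.degrees(np.arctan2(x[1],x[0])),np.degrees(np.arctan2(y[1],y[0]))-90, H.mean(0),np.linalg.norm(x)/2,np.linalg.norm(y)/2)
for nm,p in [("flareL",(127,305)),("flareR",(325,245)),("outer top L",(95,130)),("outer top R",(265,88))]: print(nm,g(p,235,145,.008).round(3))
E
```

```text
lid [[0.6   0.311]
 [0.578 0.254]
 [0.52  0.277]
 [0.544 0.335]] [0.5604 0.2943] [0.061, 0.0615, 0.0614, 0.0627]
-22.6
-111.4
158.5
68.2
[[ 0.627  0.06 ]
 [ 0.654 -0.03 ]
 [ 0.598 -0.048]
 [ 0.571  0.044]]
ax 16.759290671517896 16.345682356126602 [0.61262886 0.00631343] 0.058329243670036446 0.09504112784077906
flareL [0.536 0.044]
flareR [ 0.57  -0.068]
outer top L [0.637 0.063]
outer top R [ 0.66  -0.035]
```

apply_moves([
  [0,2.9,3.8,0.5,0,0,0.065],
  [0,2.9,3.8,0.5,0,0,0.065],
  [0,2.9,3.8,0.5,0,0,0.065],
  [0,2.9,3.8,0.5,0,0,0.065],
  [0,2.9,3.8,0.5,0,0,0.065],
  [0,2.9,3.8,0.5,0,0,0.065],
  [0,2.9,3.8,0.5,0,0,0.065],
])

```text
time_s: 0.95
ee_pos: [0.353, -0.2616, 0.2658]
eef_rot: [3.141, -0.0, 0.732]
force: [0.1, -1.3, 0.3]
grip_width: 0.0938
grip_force: 0.0
```

apply_moves([
  [0,2.9,3.8,0.5,0,0,0.065],
  [0,2.9,3.8,0.5,0,0,0.065],
  [0,2.9,3.8,0.5,0,0,0.065],
  [0,2.9,3.8,0.5,0,0,0.065],
  [0,2.9,3.8,0.5,0,0,0.065],
  [0,2.9,3.8,0.5,0,0,0.065],
  [0,2.9,3.8,0.5,0,0,0.065],
  [0,0,0,0,0,0,0],
  [0,0,0,0,0,0,0],
])

```text
time_s: 1.85
ee_pos: [0.5553, 0.0032, 0.2999]
eef_rot: [-3.141, 0.0, 1.186]
force: [-0.2, 0.1, 0.2]
grip_width: 0.0939
grip_force: 0.0
```

```bash
cat >> h.py <<'E'
from scipy.spatial.transform import Rotation as Ro
def wrist():
    o=ctrl.get_obs(); T=np.eye(4); T[:3,:3]=Ro.from_euler("xyz",o["eef_rot"]).as_matrix(); T[:3,3]=o["ee_pos"]
    c=ctrl.camera("wrist"); c["pose"]=T@c["hand_eye"]; return c
E
python3 - <<'E'
from h import *
import pickle
c=wrist(); pickle.dump(c,open("w1.pkl","wb"))
cv2.imwrite("pics/w1.png",cv2.resize(c["img"],(800,600),interpolation=cv2.INTER_CUBIC)[:,:,::-1])
for p in [(.6126,.0063,.013),(.56,.294,.108)]: print(proj(c,p)*800/512)
E
```

```text
[458.69102157 233.6354162 ]
[ 215.09151515 -183.83085485]
```

View pics/w1.png

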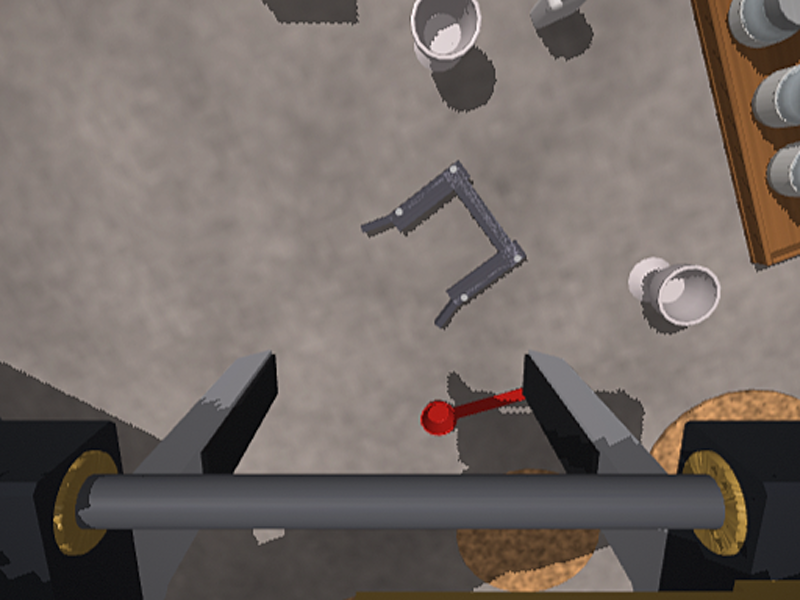

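This view shows the holder whole, with bolts at (453,169) and (516,258) on the stop end and (399,212) and (463,297) on the mouth end. The flare tips are at (364,231) and (440,324).

```bash
python3 - <<'E'
from h import *
import pickle
c=pickle.load(open("w1.pkl","rb"))
g=lambda p,z: at(c,(p[0]*.64,p[1]*.64),z)[:2]
H=np.array([g(p,.013) for p in [(453.5,169),(516.5,258),(463,297.5),(399,212)]])
x=(H[0]-H[3]+H[1]-H[2]); y=H[0]-H[1]+H[3]-H[2]
th=np.arctan2(x[1],x[0]);print(H.round(4),"ax",np.degrees(th),np.degrees(np.arctan2(y[1],y[0]))-90, H.mean(0),np.linalg.norm(x)/2,np.linalg.norm(y)/2)
m=H.mean(0);e=np.array([np.cos(th),np.sin(th)]);n=np.array([-e[1],e[0]])
for nm,p,z in [("flareL",(364,231),.008),("flareR",(440,325),.008),("outL",(459,162),.013),("outR",(526,257),.013),("lipstartL",(403,232),.009),("lipstartR",(450,291),.012),("innerL",(452,191),.0),("innerR",(496,248),.013)]: 
    q=g(p,z)-m; print(nm,(q@e).round(4),(q@n).round(4))
E
```

```text
[[ 0.6275  0.0591]
 [ 0.6526 -0.033 ]
 [ 0.5963 -0.0491]
 [ 0.5712  0.0431]] ax 15.877532070203658 15.232473949807101 [0.61187287 0.00504262] 0.05853882590161433 0.09554940726664146
flareL -0.0635 0.0534
flareR -0.0623 -0.0573
outL 0.0368 0.0495
outR 0.0359 -0.0522
lipstartL -0.0368 0.0317
lipstartR -0.0356 -0.036
innerL 0.0188 0.0328
innerR 0.0195 -0.0293
```

apply_moves([
  [0,0.07,4.16,-1.3,0,0,0],
  [0,0.07,4.16,-1.3,0,0,0],
  [0,0.07,4.16,-1.3,0,0,0],
  [0,0.07,4.16,-1.3,0,0,0],
  [0,0.07,4.16,-1.3,0,0,0],
  [0,0.07,4.16,-1.3,0,0,0],
  [0,0.07,4.16,-1.3,0,0,0],
  [0,0,0,0,0,0,0],
  [0,0,0,0,0,0,0],
])

```text
time_s: 2.8
ee_pos: [0.5601, 0.293, 0.2092]
eef_rot: [-3.141, 0.001, 1.184]
force: [0.7, 0.2, -0.3]
grip_width: 0.0939
grip_force: 0.0
```

```bash
python3 - <<'E'
from h import *
import pickle
c=wrist(); pickle.dump(c,open("w2.pkl","wb"))
cv2.imwrite("pics/w2.png",cv2.resize(c["img"],(800,600),interpolation=cv2.INTER_CUBIC)[:,:,::-1])
o=ctrl.get_obs();print(o["ee_pos"],o["eef_rot"],proj(c,(.5604,.2943,.108))/.64)
E
```

```text
[0.56041434 0.29241468 0.20981713] [3.14127135e+00 6.07115181e-05 1.18332873e+00] [398.42294743 316.68770529]
```

View pics/w2.png

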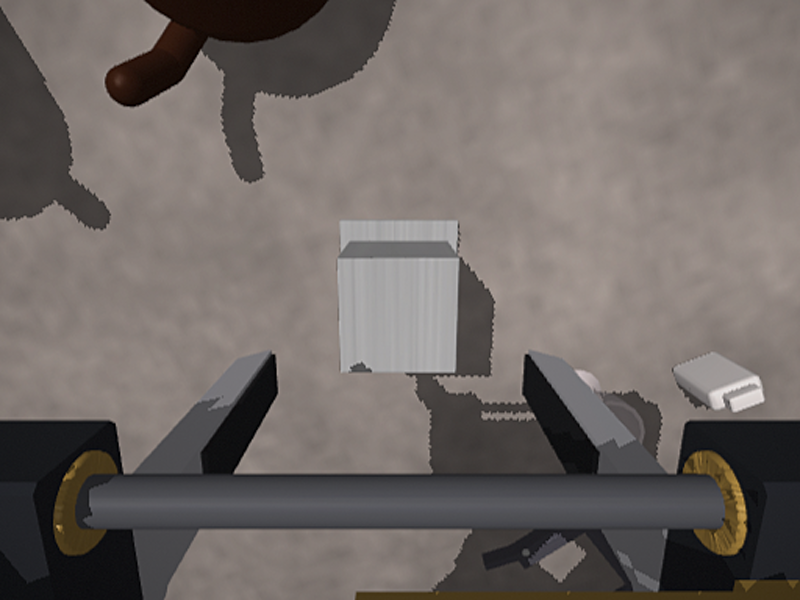

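The lid is centred at (398,315), against a predicted (398,317), and squarely between the fingers, so the estimate holds. I'll go down and grip.

apply_moves([
  [0,0,0.2,-2.6,0,0,0],
  [0,0,0,-2.6,0,0,0],
  [0,0,0,-2.6,0,0,0],
  [0,0,0,-2.6,0,0,0],
  [0,0,0,-2.6,0,0,0],
  [0,0,0,0,0,0,0],
  [0,0,0,0,0,0,0],
])

```text
time_s: 3.55
ee_pos: [0.5609, 0.2948, 0.0808]
eef_rot: [3.141, -0.001, 1.183]
force: [-0.4, -0.2, 0.3]
grip_width: 0.094
grip_force: 0.0
```

apply_moves([
  [255,0,0,0,0,0,0],
  [255,0,0,0,0,0,0],
  [255,0,0,0,0,0,0],
  [255,0,0,0,0,0,0],
  [255,0,0,0,0,0,0],
  [255,0,0,0,0,0,0],
  [255,0,0,0,0,0,0],
], grip_force=50)

```text
time_s: 4.25
ee_pos: [0.5603, 0.2959, 0.0799]
eef_rot: [3.141, -0.0, 1.185]
force: [-1.2, -0.2, 5.5]
grip_width: 0.0626
grip_force: 50.0
```

apply_moves([
  [255,0,0,0.5,0,0,0],
  [255,0,0,1,0,0,0],
  [255,0,0,1,0,0,0],
  [255,0,0,1,0,0,0],
  [255,0,0,0.5,0,0,0],
  [255,0,0,0,0,0,0],
])

```text
time_s: 4.85
ee_pos: [0.5605, 0.296, 0.1205]
eef_rot: [3.141, -0.001, 1.185]
force: [-0.7, 0.3, -4.6]
grip_width: 0.0627
grip_force: 50.0
```

apply_moves([
  [255,-0.32,-1.6,0,0,0,0.033],
  [255,-0.65,-3.25,0,0,0,0.067],
  [255,-0.65,-3.25,0,0,0,0.067],
  [255,-0.65,-3.25,0,0,0,0.067],
  [255,-0.65,-3.25,0,0,0,0.067],
  [255,-0.65,-3.25,0,0,0,0.067],
  [255,-0.65,-3.25,0,0,0,0.067],
  [255,-0.65,-3.25,0,0,0,0.067],
  [255,-0.65,-3.25,0,0,0,0.067],
  [255,-0.65,-3.25,0,0,0,0.067],
])

```text
time_s: 5.85
ee_pos: [0.4979, -0.0139, 0.1193]
eef_rot: [-3.141, -0.0, 1.824]
force: [0.2, -0.8, -4.6]
grip_width: 0.0627
grip_force: 50.0
```

apply_moves([
  [255,-0.2,-1.5,0,0,0,0.033],
  [255,0,0,0,0,0,0],
  [255,0,0,0,0,0,0],
  [255,0,0,0,0,0,0],
])

```text
time_s: 6.25
ee_pos: [0.4965, -0.0269, 0.1193]
eef_rot: [-3.141, -0.0, 1.854]
force: [-0.4, 0.1, -4.5]
grip_width: 0.0628
grip_force: 50.0
```

```bash
python3 - <<'E'
from h import *
import pickle
c=wrist(); 
t=ctrl.camera("top"); pickle.dump(t,open("t3.pkl","wb"))
o=ctrl.get_obs();print(o["ee_pos"],o["eef_rot"],o["force"])
a=cv2.resize(c["img"],(400,300),interpolation=cv2.INTER_CUBIC)
b=cv2.resize(ctrl.camera("side")["img"][130:280,150:350],(400,300),interpolation=cv2.INTER_CUBIC)
d=cv2.resize(t["img"][140:260,220:320],(400,480),interpolation=cv2.INTER_CUBIC)
v=np.zeros((600,800,3),np.uint8);v[:300,:400]=a;v[300:,:400]=b;v[:480,400:]=d
cv2.imwrite("pics/w3.png",v[:,:,::-1])
E
```

```text
[ 0.49651277 -0.02687822  0.11935684] [-3.14148508e+00 -1.07538035e-04  1.85449266e+00] [ 0.54503883  0.47428511 -4.99735447]
```

View pics/w3.png

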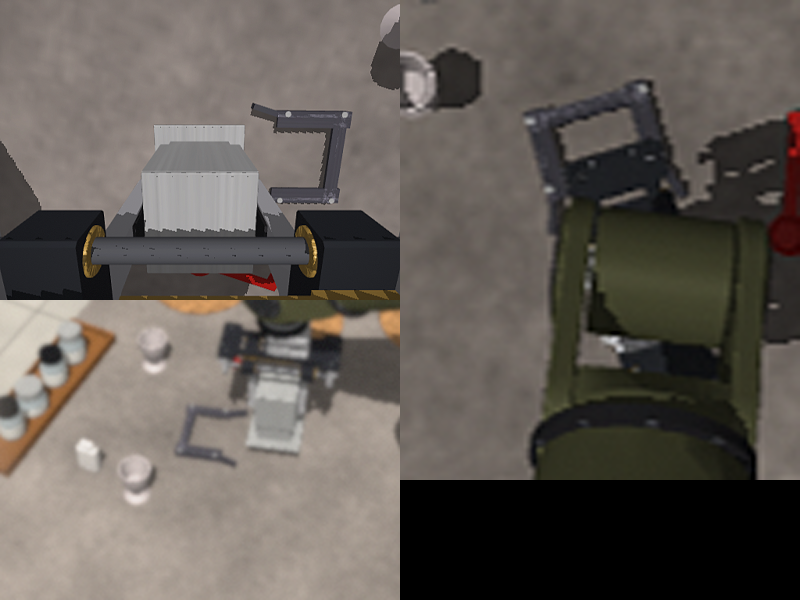

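The caddy hangs upright in front of the mouth. In the wrist view at (400x300), the holder bolts are at (289,114), (345,115), (279,201) and (333,201). The rails run parallel to the jaw axis, and the foot's far edge runs along row 125. I'll refine the holder and foot positions from the full-resolution image.

```bash
python3 - <<'E'
from h import *
c=wrist(); o=ctrl.get_obs(); s=512/400
g=cv2.cvtColor(c["img"],cv2.COLOR_RGB2GRAY).astype(float)
P=[]
for p in [(345,115),(333,201),(279,201),(289,114)]:
    u,v=np.round(np.array(p)*s).astype(int); w=g[v-5:v+6,u-5:u+6]; w=np.clip(w-np.percentile(w,88),0,None)
    yy,xx=np.mgrid[-5:6,-5:6]; P.append((u+(w*xx).sum()/w.sum(),v+(w*yy).sum()/w.sum()))
print(np.round(P,1))
H=np.array([at(c,p,.013)[:2] for p in P]); x=(H[0]-H[3]+H[1]-H[2]); y=H[0]-H[1]+H[3]-H[2]; th=np.arctan2(x[1],x[0])
m=H.mean(0);e=np.array([np.cos(th),np.sin(th)]);n=np.array([-e[1],e[0]])
print(H.round(4),np.degrees(th),np.degrees(np.arctan2(y[1],y[0]))-90,m,np.linalg.norm(x)/2,np.linalg.norm(y)/2)
og=m-.0145*e; q=o["ee_pos"][:2]-og; print("tcp in holder",q@e,q@n)
# foot top far edge: columns at u=200..310, find strongest rising edge rows 150..170
for u in (215,255,295):
    col=g[145:190,u]; d=np.diff(col); v=145+np.argmax(d)+.5; r=145+np.argmin(d)+.5
    z=o["ee_pos"][2]-.075; 
    f=at(c,(u,v),z)[:2]-og; print(u,v,r,"foot edge in holder",f@e,f@n)
for v in (162,168,174):
    row=g[v,170:340]; d=np.diff(row); a=170+np.argmax(d[:60])+.5; b=170+100+np.argmin(d[100:])+.5
    print(v,a,b,[(at(c,(k,v),o["ee_pos"][2]-.075)[:2]-og)@e for k in (a,b)])
E
```

```text
[[441.2 147.4]
 [423.5 257.7]
 [357.8 256.9]
 [368.8 146.5]]
[[ 0.6283  0.0594]
 [ 0.654  -0.034 ]
 [ 0.5979 -0.0496]
 [ 0.5719  0.0437]] 15.514887956929874 15.473611672385076 [0.61301527 0.00488352] 0.058382332011717615 0.09688105151978216
tcp in holder -0.10632711863451885 0.00038282281095908857
215 159.5 184.5 foot edge in holder -0.13516103544565278 0.04069519583372295
255 159.5 180.5 foot edge in holder -0.10646972832991 0.041084937005165016
295 163.5 161.5 foot edge in holder -0.07764766676066742 0.03858685130839199
162 196.5 312.5 [np.float64(-0.1484886339200899), np.float64(-0.06511692304044257)]
168 196.5 312.5 [np.float64(-0.14863045185473625), np.float64(-0.06486380790286697)]
174 197.5 312.5 [np.float64(-0.148048146441317), np.float64(-0.06460828322289627)]
```

apply_moves([
  [255,0,0,-1,0,0,-0.01],
  [255,0,0,-1,0,0,0],
  [255,0,0,-1,0,0,0],
  [255,0,0,-0.6,0,0,0],
  [255,0,0,-0.2,0,0,0],
  [255,0,0,0,0,0,0],
  [255,0,0,0,0,0,0],
])

```text
time_s: 7.15
ee_pos: [0.4967, -0.0277, 0.0817]
eef_rot: [3.141, 0.0, 1.844]
force: [-0.5, -0.6, -4.5]
grip_width: 0.0628
grip_force: 50.0
```

apply_moves([
  [255,0.96,0.27,0,0,0,0],
  [255,0.96,0.27,0,0,0,0],
  [255,0.96,0.27,0,0,0,0],
  [255,0.96,0.27,0,0,0,0],
  [255,0.48,0.13,0,0,0,0],
  [255,0,0,0,0,0,0],
])

```text
time_s: 7.75
ee_pos: [0.5401, -0.0153, 0.0812]
eef_rot: [-3.141, -0.0, 1.844]
force: [-0.6, 0.5, -4.2]
grip_width: 0.0627
grip_force: 50.0
```

apply_moves([
  [255,0.77,0.21,0,0,0,0],
  [255,0.77,0.21,0,0,0,0],
  [255,0.77,0.21,0,0,0,0],
  [255,0.77,0.21,0,0,0,0],
  [255,0.77,0.21,0,0,0,0],
  [255,0.77,0.21,0,0,0,0],
  [255,0.48,0.13,0,0,0,0],
  [255,0,0,0,0,0,0],
])

```text
time_s: 8.55
ee_pos: [0.5911, -0.0014, 0.0813]
eef_rot: [3.141, -0.0, 1.844]
force: [-0.3, 1.7, -3.1]
grip_width: 0.0628
grip_force: 50.0
```

apply_moves([
  [255,0.19,0.05,0,0,0,0],
  [255,0.19,0.05,0,0,0,0],
  [255,0,0,0,0,0,0],
])

```text
time_s: 8.85
ee_pos: [0.5945, -0.0006, 0.0815]
eef_rot: [3.141, -0.0, 1.844]
force: [0.8, 1.0, -4.6]
grip_width: 0.0627
grip_force: 50.0
```

apply_moves([
  [255,0.19,0.05,0,0,0,0],
  [255,0.19,0.05,0,0,0,0],
  [255,0,0,0,0,0,0],
])

```text
time_s: 9.15
ee_pos: [0.598, 0.0003, 0.0815]
eef_rot: [-3.14, -0.0, 1.844]
force: [-4.8, -0.1, -0.6]
grip_width: 0.0629
grip_force: 50.0
```

apply_moves([
  [255,0.15,0.04,0,0,0,0],
  [255,0,0,0,0,0,0],
])

```text
time_s: 9.35
ee_pos: [0.5984, 0.0004, 0.0816]
eef_rot: [-3.137, -0.0, 1.844]
force: [-15.5, -2.5, 7.5]
grip_width: 0.0622
grip_force: 50.0
```

Contact with the stop came where I expected it. I'll back off about 1 mm, set the foot down and hold there.

apply_moves([
  [255,-0.15,-0.04,-0.05,0,0,0],
  [255,0,0,-0.05,0,0,0],
  [255,0,0,-0.05,0,0,0],
  [255,0,0,0,0,0,0],
  [255,0,0,0,0,0,0],
  [255,0,0,0,0,0,0],
])

```text
time_s: 9.95
ee_pos: [0.5979, 0.0002, 0.0811]
eef_rot: [-3.141, 0.0, 1.844]
force: [-11.9, 0.0, 10.8]
grip_width: 0.0629
grip_force: 50.0
```

```bash
python3 - <<'E'
from h import *
c=wrist(); o=ctrl.get_obs();print(o["ee_pos"],o["eef_rot"],o["force"])
a=cv2.resize(c["img"],(512,384))
s=cv2.resize(ctrl.camera("side")["img"][150:230,200:300],(480,384),interpolation=cv2.INTER_CUBIC)[:,:288]
cv2.imwrite("pics/w4.png",np.hstack([a,s])[:,:,::-1])
E
```

```text
[5.97871134e-01 2.52675777e-04 8.10796022e-02] [-3.14057519e+00  7.20073991e-06  1.84391420e+00] [-12.27251826   0.69821183  10.52997649]
```

View pics/w4.png

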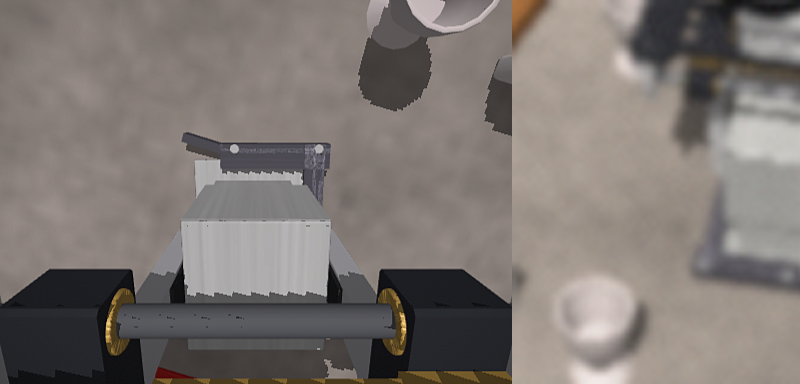

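The foot is under the lips: its rear corner at (195,160) sits about 20 mm behind the lip start at (221,165), as it should when home. Now I'll draw the lid up.

apply_moves([
  [255,-0.07,-0.02,0.2,0,0,0],
  [255,0,0,0.3,0,0,0],
  [255,0,0,0.4,0,0,0],
  [255,0,0,0.4,0,0,0],
  [255,0,0,0.4,0,0,0],
  [255,0,0,0.4,0,0,0],
], grip_force=60)

```text
time_s: 10.65
ee_pos: [0.5974, 0.0001, 0.1011]
eef_rot: [-3.141, -0.0, 1.844]
force: [-2.2, 0.4, -11.3]
grip_width: 0.0623
grip_force: 60.0
```

apply_moves([
  [255,0,0,0.5,0,0,0],
  [255,0,0,0.5,0,0,0],
  [255,0,0,0.5,0,0,0],
  [255,0,0,0.5,0,0,0],
])

```text
time_s: 11.05
ee_pos: [0.5975, 0.0001, 0.1214]
eef_rot: [-3.142, 0.0, 1.844]
force: [-1.2, -0.3, -10.8]
grip_width: 0.0627
grip_force: 60.0
```

apply_moves([
  [255,0,0,0.4,0,0,0],
  [255,0,0,0.4,0,0,0],
  [255,0,0,0.5,0,0,0],
  [255,0,0,0.5,0,0,0],
  [255,0,0,0.5,0,0,0],
  [255,0,0,1,0,0,0],
  [255,0,0,1,0,0,0],
  [255,0,0,1,0,0,0],
  [255,0,0,1,0,0,0],
  [255,0,0,1,0,0,0],
])

```text
time_s: 12.05
ee_pos: [0.5976, 0.0002, 0.195]
eef_rot: [3.141, 0.0, 1.844]
force: [-0.6, 1.1, -2.1]
grip_width: 0.0627
grip_force: 60.0
```

apply_moves([
  [255,0,0,1,0,0,0],
  [255,0,0,1,0,0,0],
  [255,0,0,0,0,0,0],
  [255,0,0,0,0,0,0],
])

```text
time_s: 12.45
ee_pos: [0.5975, 0.0001, 0.2139]
eef_rot: [3.142, -0.0, 1.844]
force: [-0.2, -0.2, -1.6]
grip_width: 0.0625
grip_force: 60.0
```

```bash
python3 - <<'E'
from h import *
c=wrist(); o=ctrl.get_obs();print(o["ee_pos"],o["eef_rot"],o["force"])
a=cv2.resize(c["img"],(512,384))
s=cv2.resize(ctrl.camera("side")["img"][130:230,200:275],(288,384),interpolation=cv2.INTER_CUBIC)
cv2.imwrite("pics/w5.png",np.hstack([a,s])[:,:,::-1])
E
```

```text
[5.97384524e-01 1.62875926e-04 2.13496695e-01] [-3.14097820e+00 -2.08616752e-04  1.84380333e+00] [-0.46400205 -0.16827662 -1.2241909 ]
```

View pics/w5.png

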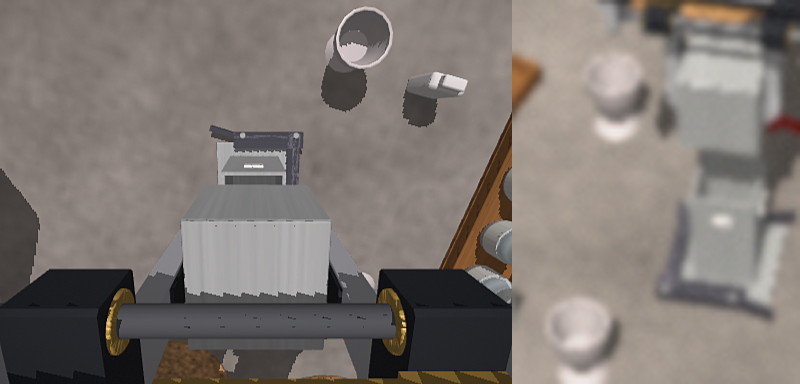

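The lid is off: the open caddy shows at (253,170), still under the holder lips, and the lid is held level. I'll carry it to the small mat.

apply_moves([
  [255,-0.15,-1.95,0,0,0,0],
  [255,-0.31,-3.91,0,0,0,0],
  [255,-0.31,-3.91,0,0,0,0],
  [255,-0.31,-3.91,0,0,0,0],
  [255,-0.31,-3.91,0,0,0,0],
  [255,-0.31,-3.91,0,0,0,0],
  [255,-0.31,-3.91,0,0,0,0],
  [255,-0.31,-3.91,-1,0,0,0],
  [255,-0.16,-1.96,-1,0,0,0],
  [255,0,0,-1,0,0,0],
])

```text
time_s: 13.55
ee_pos: [0.5719, -0.3146, 0.1824]
eef_rot: [-3.141, -0.001, 1.841]
force: [-0.7, 0.7, -1.6]
grip_width: 0.0625
grip_force: 60.0
```

apply_moves([
  [255,0,0,-3,0,0,0],
  [255,0,0,-3,0,0,0],
  [255,0,0,-2,0,0,0],
  [255,0,0,-1,0,0,0],
  [255,0,0,0,0,0,0],
  [255,0,0,0,0,0,0],
])

```text
time_s: 14.15
ee_pos: [0.5733, -0.3123, 0.0949]
eef_rot: [3.141, 0.001, 1.844]
force: [0.1, -1.0, -1.5]
grip_width: 0.0625
grip_force: 60.0
```

```bash
python3 - <<'E'
from h import *
c=wrist(); o=ctrl.get_obs();print(o["ee_pos"],o["eef_rot"],o["force"])
a=cv2.resize(c["img"],(512,384))
s=cv2.resize(ctrl.camera("side")["img"][90:190,260:335],(288,384),interpolation=cv2.INTER_CUBIC)
cv2.imwrite("pics/w6.png",np.hstack([a,s])[:,:,::-1])
E
```

```text
[ 0.57334569 -0.31252897  0.09527189] [3.14035157e+00 1.29089638e-03 1.84422484e+00] [ 1.0187525   0.24180023 -0.85253116]
```

View pics/w6.png

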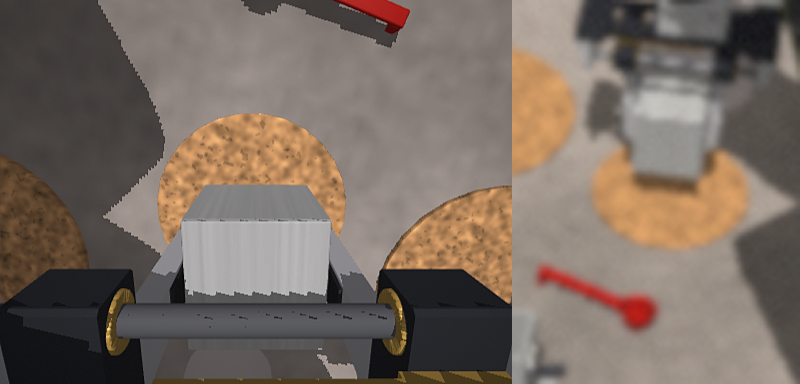

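The lid hangs level above the centre of the small mat (edges at u=158 and u=347, lid centre at u=256). I'll lower it until it touches.

apply_moves([
  [255,0,0,-1.5,0,0,0],
  [255,0,0,-1.5,0,0,0],
  [255,0,0,-0.8,0,0,0],
  [255,0,0,-0.3,0,0,0],
  [255,0,0,0,0,0,0],
])

```text
time_s: 14.75
ee_pos: [0.5725, -0.3126, 0.0522]
eef_rot: [-3.141, -0.001, 1.844]
force: [0.3, 0.3, -1.0]
grip_width: 0.0624
grip_force: 60.0
```

apply_moves([
  [255,0,0,-0.2,0,0,0],
  [255,0,0,-0.2,0,0,0],
  [255,0,0,0,0,0,0],
])

```text
time_s: 15.05
ee_pos: [0.5727, -0.3127, 0.0489]
eef_rot: [3.142, 0.0, 1.844]
force: [-0.6, -0.2, -0.7]
grip_width: 0.0627
grip_force: 60.0
```

apply_moves([
  [255,0,0,-0.15,0,0,0],
  [255,0,0,0,0,0,0],
])

```text
time_s: 15.25
ee_pos: [0.5727, -0.3127, 0.0474]
eef_rot: [-3.142, 0.0, 1.844]
force: [-0.4, -0.5, -1.8]
grip_width: 0.0628
grip_force: 60.0
```

apply_moves([
  [255,0,0,-0.1,0,0,0],
  [255,0,0,0,0,0,0],
])

```text
time_s: 15.45
ee_pos: [0.5729, -0.3127, 0.0469]
eef_rot: [3.141, 0.0, 1.844]
force: [-0.8, -0.2, 3.2]
grip_width: 0.0626
grip_force: 60.0
```

apply_moves([
  [255,0,0,-0.1,0,0,0],
  [255,0,0,0,0,0,0],
])

```text
time_s: 15.65
ee_pos: [0.5729, -0.3128, 0.0469]
eef_rot: [3.141, 0.001, 1.844]
force: [-5.9, 3.7, 12.9]
grip_width: 0.0628
grip_force: 60.0
```

apply_moves([
  [255,0,0,-0.1,0,0,0],
  [255,0,0,0,0,0,0],
])

```text
time_s: 15.85
ee_pos: [0.5729, -0.3128, 0.0468]
eef_rot: [3.141, 0.001, 1.844]
force: [-10.3, 5.1, 22.5]
grip_width: 0.0626
grip_force: 60.0
```

The lid has touched down. I'll ease the pressing, release slowly and rise.

apply_moves([
  [255,0,0,0.15,0,0,0],
  [255,0,0,0,0,0,0],
  [80,0,0,0,0,0,0],
  [60,0,0,0,0,0,0],
  [30,0,0,0,0,0,0],
  [0,0,0,0,0,0,0],
  [0,0,0,0,0,0,0],
  [0,0,0,0,0,0,0],
])

```text
time_s: 16.65
ee_pos: [0.5727, -0.3127, 0.0459]
eef_rot: [-3.142, -0.0, 1.844]
force: [-0.1, 0.6, 0.5]
grip_width: 0.0938
grip_force: 0.0
```

apply_moves([
  [0,0,0,1,0,0,0],
  [0,0,0,2,0,0,0],
  [0,0,0,3,0,0,0],
  [0,0,0,4,0,0,0],
  [0,0,0,4,0,0,0],
  [0,0,0,4,0,0,0],
  [0,0,0,3,0,0,0],
  [0,-3,0,0,0,0,0],
  [0,-3,0,0,0,0,0],
  [0,0,0,0,0,0,0],
])

```text
time_s: 17.65
ee_pos: [0.5106, -0.3128, 0.2575]
eef_rot: [3.141, 0.001, 1.842]
force: [-0.2, -0.9, 0.6]
grip_width: 0.0941
grip_force: 0.0
```

```bash
python3 - <<'E'
from h import *
c=wrist(); o=ctrl.get_obs();print(o["ee_pos"],o["force"],o["time_s"])
a=cv2.resize(c["img"],(512,384)); t=ctrl.camera("side")["img"]
s=cv2.resize(t[90:230,190:340],(288,268),interpolation=cv2.INTER_CUBIC)
v=np.zeros((384,800,3),np.uint8);v[:,:512]=a;v[:268,512:]=s
cv2.imwrite("pics/w7.png",v[:,:,::-1])
E
```

```text
[ 0.5118856  -0.31282662  0.2573888 ] [-0.28555442 -0.04240255  0.839618  ] 17.7
```

View pics/w7.png

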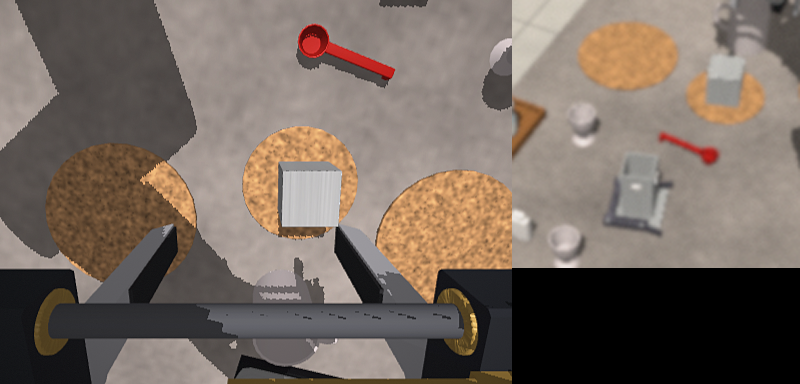

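The lid stands upright on the small mat, with its top corners at about (280,170) to (340,227), and the caddy stands open in the holder. One last check with numbers before handing in.

```bash
python3 - <<'E'
from h import *
c=wrist()
print("lid",at(c,(310,198.5),.075).round(3),"mat L/R/top",[at(c,p,.005).round(3)[:2] for p in [(243,182),(358,182),(300,125)]], "pred mat c px",proj(c,(.573,-.313,.005)))
L=at(c,(310,198.5),.075)[:2]; d=np.linalg.norm(L-[.573,-.313]); print(d)
if d<.015: print(ctrl.hand_in())
E
```

```text
lid [ 0.575 -0.313  0.075] mat L/R/top [array([ 0.502, -0.33 ]), array([ 0.645, -0.29 ]), array([ 0.551, -0.242])] pred mat c px [299.54557738 183.75758397]
0.0022161439007631735
the job is handed in; nothing more can be done
None
```

The job is handed in: the lid stands upright about 2 mm from the small mat's centre and the open caddy is still home under the holder's lips, but no verdict came back.

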